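# Slide the fitting toy drum into its crescent stand

## Robot

A 6-joint arm with a two-finger parallel gripper is mounted at the origin on the work surface. World frame = base frame: x ahead of the robot, y to its left, z up, the work surface at z = 0. Lengths are in m, angles in rad, forces in N, time in s.
With the tool pointing down it reaches from about 0.25 to 0.8 m from the base axis. Payload 8.5 kg.
Tool frame: the origin (TCP) lies midway between the tips of the shut fingers; the grasp point (between the pads) lies 19 mm behind it; z points along the fingers, y is the line along which they close (so a half turn about z gives the same grasp; the last joint's range is limited). The gripper opens to 85 mm and grips with 20 to 120 N. Pads are 22 mm wide; open, the fingers measure 114 mm over their backs; the gripper's body (76 mm by 85 mm) begins 54 mm behind the grasp point. The pads swing forward as they close: fully open they stand 13 mm farther back than shut.
Start: joints at [1.217, 0.238, -0.013, 1.319, 0, 1.571], TCP at [0.182, 0.492, 0.231] pointing down, gripper open.
Joint ranges: [-2.66, 2.66], [-1.03, 1.9], [-1.14, 1.46], [-1.82, 2.27], [-1.45, 1.34], [-3.14, 3.14]. Speed limits (rad/s): [2.22, 2.22, 2.79, 3.14, 3.14, 3.14].

## Interface

Orientations are given as a rotation vector (axis times angle).
In Python, from bench import robot, optics, workorder, nets gives the robot as it stands. The module is installed in compiled form; this text tells all that it offers.
- The arm moves only by the tool move_arm, never from a script. Its argument "increments" is a list of rows, each a list of 7 numbers: the shift along the tool's x, y, z in m, then the turn, a rotation vector about the tool's x, y, z in degrees, then the finger opening in m, from 0 to 0.0854. A call has 1 to 5 rows; each row is the pose to reach, as a shift and turn from the pose commanded when the call began, along the tool's axes at that moment; what a row does not reach only later rows make up. A row lasts 1/8 s, in which the tool goes at most 62.5 mm and 10.7 degrees, less where a joint would pass 70% of its speed; a pose out of reach is approached as far as the arm can. A call with a gripper value outside its range is refused whole. The fingers move at their own pace and stop on an object; "grip_force" is the grip in N (left out, the last holds). Time passes only in rows, so rows that repeat a pose let the fingers close. It gives the time, the measured TCP pose, the force, the opening and the grip force at its end, in the units of the state.
- robot.observe(): the state, without advancing time (a new reading comes with each control period).
- optics.get_image(name): name is "scene" or "side" or "wrist"; returns the picture (384x512x3 uint8, red, green, blue); there is no depth.
- optics.camera_params(name): a dict with "K" (3x3 intrinsics, pixels), "rvec" (rotation vector, rad) and "tvec" (3), from world to camera coordinates, as OpenCV has them. Camera axes: x right, y down, z forward; pixel columns grow to the right and rows downward; lengths in m; the calibration is good to about 2 mm. A picture is of the moment at which its call begins: read the wrist's pose just before it. camera_params takes no time and is no camera call; for the wrist camera it gives the pose at the moment of the call.
- workorder.sign_off(): hands the job in; it is judged then, once.
Trained networks look in the newest picture that a camera, given by its name, has taken for a name from the list of things; names that differ only in an ending like _2 or _b are one class to them, and where a whole thing is asked for, a point or a joint stands for the part that bears it (a point fixed in the world has none). Each returns a list of dicts, best first, with "confidence" (0 to 1); they miss things now and then, are a little off and sometimes report something else, mostly with a low value. They report only what shows in the picture. A call takes as long as a camera call. They do not tell look-alikes from the thing itself.
- nets.look_for(label, camera): "at" ([x, y, z] in m, in world coordinates, good to about 4 mm: the middle of the surface that is visible of it).
- nets.outline_of(label, camera): "region" (384x512 bool, what is visible of it).
- nets.landmark_of(label, camera): "at" ([x, y, z] in m, in world coordinates, good to about 4 mm: a listed point, or the origin of a listed thing).
The state is a dict: "t": time; "joints": joint angles; "qd": joint speeds; "tau": joint torques, N m; "tcp_pos": TCP position; "tcp_rot": TCP orientation; "force": force on the tool from outside, world axes, zero at the start; "wrist_torque": the same for the moment, N m; "width": finger opening in m; "grip_force": force on a finger pad.
Only numpy, scipy, OpenCV 4.12 (cv2) and the standard library are available. Lean on these libraries where they do the work, as an engineer would, in place of code of your own. Each camera call takes 0.05 s, during which the arm holds its last target. There are 200 camera calls.

## Task

Lift the egg cup out of the crescent-shaped wooden stand and set it upright on the table, well clear of the stand. Then push the one toy drum that fits the stand snugly across the table, keeping it flat on the table all the way, through the open side of the stand until it rests against the back of the curve. Leave the other two drums, the jar, the tractor, the wand and the caddy as they are.

Things in the scene. Friction and masses are not known exactly. Their poses are not given: they have to be found in the camera images.
- drum_small: small toy drum, upright cylinder of light wood with white skin, 82 mm diameter, 50 mm high; origin at the centre of its underside, z up
- drum_mid: middle toy drum, the same but 96 mm diameter, 50 mm high, about 0.2 kg; origin at the centre of its underside, z up
- drum_large: large toy drum, the same but 110 mm diameter, 50 mm high; origin at the centre of its underside, z up
- stand: crescent (half-ring) wooden stand fixed to the table, no floor: inner radius 50.5 mm, wall 14 mm thick, 30 mm high; origin at the centre of the half-ring at table height. The open side faces its -x; the curve's back is on +x with a block 22 x 60 x 50 mm reaching to x = 85 mm. Two lips flared outwards by 0.3 rad continue the wall ends to x = -19 mm; the stand is at most 140 mm wide (y)
- stand_seat (a point): point at table height where the centre of the fitting drum is when it rests against the back of the curve (2.5 mm to +x of the stand's origin)
- egg_cup: white plastic egg cup, 62 mm high, 47 mm diameter at the rim (45 mm at 38 mm height), foot 40 mm diameter, thin stem at 12 to 22 mm height; origin at the centre of its underside, z up; starts standing inside the crescent
- jar: small glass jar with a twist cap, 60 mm diameter, 70 mm high; origin at the centre of its underside
- tractor: green toy tractor, 109 mm long (x from -52 to 57 mm, nose to +x), 64 mm wide, 68 mm high; origin on the table under its middle
- wand: plastic light-up wand with a toggle switch, lying flat along its x: from -100 to +96 mm, 22 mm wide, 20 mm high (switch to 30 mm); origin on the table under it
- caddy: red plastic tool caddy, open box 160 (x) x 100 (y) x 70 mm with a bridge handle along x over its middle (10 mm thick) reaching 151 mm high; origin at the centre of its underside
Not all that is in view belongs to the job. Leave any pink or purple look-alike of the egg_cup alone. Leave any blue look-alike of the stand alone.

How it is judged:
On the way:
1. the egg cup stands upright on the table, let go, more than 100 mm (centre to centre) from the stand (horizontal distance between egg_cup and stand above 0.1 m and angle between egg_cup's own z axis and vertical below 0.15 rad and height (world z) of egg_cup below 0.01 m and contact force between the fingers and egg_cup below 0.05 N and linear speed of egg_cup below 0.03 m/s), for 0.2 s.
At the end, for the whole second after the job is handed in: the 96 mm drum stands flat on the table in the stand, its centre within 6 mm of the seat point, at rest; the egg cup stands upright on the table, at rest, its centre more than 100 mm from the stand's centre; the other things are where they were (horizontal distance between drum_mid and stand_seat below 0.006 m and angle between drum_mid's own z axis and vertical below 0.06 rad and height (world z) of drum_mid below 0.005 m and linear speed of each of drum_mid, egg_cup below 0.02 m/s and horizontal distance between egg_cup and stand above 0.1 m and angle between egg_cup's own z axis and vertical below 0.15 rad and height (world z) of egg_cup below 0.01 m); the robot touches nothing.
It fails at once if the fitting drum is lifted more than 12 mm or tipped (height (world z) of drum_mid above 0.012 m or angle between drum_mid's own z axis and vertical above 0.2 rad).
It fails at once if the egg cup is tipped over (angle between egg_cup's own z axis and vertical above 0.6 rad).
It fails at once if one of the other two drums is shifted by more than 15 mm (distance of any of drum_small, drum_large from where it was at the start of the episode above 0.015 m).
It fails at once if the jar, tractor, wand or caddy is shifted by more than 15 mm (distance of any of jar, tractor, wand, caddy from where it was at the start of the episode above 0.015 m).
It also fails if it takes over 64 s, if anything falls off the work surface, if the arm or the gripper's body presses on something with over 40 N, if the wrist force passes 120 N, or if a joint passes its speed limit or range.

## Working session

There is one attempt and no reset: what is moved stays moved. The work goes in short steps, Python scripts to look and compute and a tool call to move; the robot and the scene stay as the last step left them, time stands still between calls to the robot, and variables do not carry over. Pictures are saved under pics/ and viewed, at most 10 in all, crops included, and the job is handed in when it is done.

Besides the shell and the picture viewer there is one more tool, called as a command line: name --pt "numbers of a row" for each row, then --argument value for the rest. move_arm: Moves the arm, as the interface text tells. Its arguments: {"type":"object","properties":{"increments":{"type":"array"},"grip_force":{"type":"number"}},"required":["increments"]}

```bash
mkdir -p pics; cat > h.py <<'E'
import numpy as np, cv2
from bench import robot, optics, workorder, nets
def cam(n):
    p=optics.camera_params(n);R=cv2.Rodrigues(np.array(p["rvec"],float))[0];return np.array(p["K"],float),R,np.array(p["tvec"],float)
def px2w(n,u,v,z):
    K,R,t=cam(n);d=R.T@np.linalg.inv(K)@[u,v,1];c=-R.T@t;return c+d*(z-c[2])/d[2]
def w2px(n,P):
    K,R,t=cam(n);q=(R@np.atleast_2d(P).T).T+t;q=q@K.T;return q[:,:2]/q[:,2:]
E
python3 - <<'E'
from h import *
a=optics.get_image("scene");b=optics.get_image("side")
cv2.imwrite("pics/a.png",cv2.resize(a[...,::-1],(800,600),interpolation=cv2.INTER_CUBIC))
cv2.imwrite("pics/b.png",cv2.resize(b[...,::-1],(800,600),interpolation=cv2.INTER_CUBIC))
for n in ["drum_small","drum_mid","drum_large","stand","stand_seat","egg_cup","jar","tractor","wand","caddy"]:
  for c in ["scene","side"]:
    print(n,c,[(np.round(d["at"],3).tolist(),round(d["confidence"],2),w2px(c,d["at"])[0].round().tolist()) for d in nets.landmark_of(n,c)[:4]])
s=robot.observe();print(s["t"],s["tcp_pos"],s["tcp_rot"],s["force"])
E
```

```text
drum_small scene [([0.486, -0.409, 0.0], 0.58, [102.0, 262.0])]
drum_small side [([0.481, -0.405, -0.001], 0.65, [276.0, 321.0])]
drum_mid scene [([0.595, -0.23, -0.0], 0.61, [187.0, 259.0])]
drum_mid side [([0.596, -0.234, -0.0], 0.85, [301.0, 257.0])]
drum_large scene [([0.644, -0.027, 0.0], 0.65, [267.0, 238.0])]
drum_large side [([0.642, -0.024, 0.002], 0.7, [295.0, 201.0])]
stand scene [([0.637, 0.474, -0.0], 0.95, [400.0, 172.0]), ([0.308, 0.235, -0.0], 0.85, [275.0, 147.0]), ([0.562, 0.266, -0.002], 0.74, [332.0, 183.0])]
stand side [([0.639, 0.475, -0.002], 0.88, [258.0, 118.0]), ([0.566, 0.264, -0.001], 0.67, [251.0, 151.0]), ([0.311, 0.239, -0.0], 0.58, [181.0, 165.0])]
stand_seat scene [([0.566, 0.265, -0.0], 0.98, [333.0, 184.0]), ([0.309, 0.238, 0.002], 0.9, [276.0, 147.0]), ([0.638, 0.476, -0.001], 0.7, [401.0, 172.0]), ([0.72, 0.066, 0.001], 0.18, [313.0, 241.0])]
stand_seat side [([0.315, 0.239, 0.0], 0.88, [182.0, 164.0]), ([0.645, 0.474, -0.002], 0.65, [260.0, 118.0]), ([0.566, 0.262, -0.001], 0.58, [252.0, 151.0])]
egg_cup scene [([0.449, 0.315, 0.0], 0.73, [321.0,
[... 260 characters left out ...]
jar scene [([0.72, 0.065, 0.002], 0.86, [313.0, 241.0]), ([0.484, -0.408, 0.003], 0.26, [102.0, 260.0])]
jar side [([0.386, -0.218, 0.001], 0.16, [223.0, 265.0])]
tractor scene [([0.374, 0.065, -0.004], 0.84, [242.0, 175.0])]
tractor side [([0.566, 0.265, -0.005], 0.41, [251.0, 152.0])]
wand scene [([0.38, -0.216, -0.002], 0.75, [158.0, 210.0])]
wand side [([0.383, -0.218, 0.002], 0.65, [222.0, 265.0])]
caddy scene [([0.717, 0.288, -0.002], 0.61, [375.0, 209.0]), ([0.38, -0.218, 0.002], 0.19, [158.0, 208.0])]
caddy side [([0.713, 0.291, 0.003], 0.73, [289.0, 141.0])]
1.1 [0.18188064 0.4924531  0.23128143] [-5.52849901e-01 -3.09253032e+00  1.47717328e-04] [ 0.03393645 -0.03253821 -0.66364903]
```

View pics/a.png

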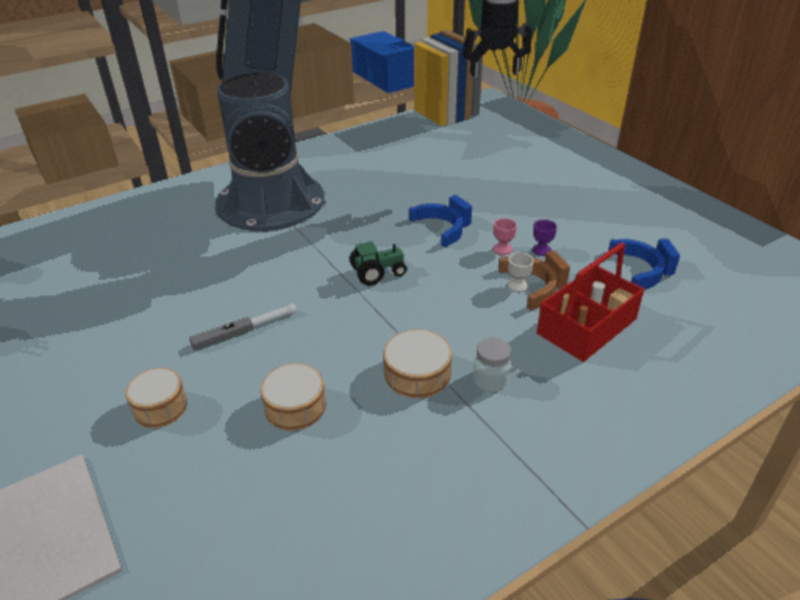

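View pics/b.png

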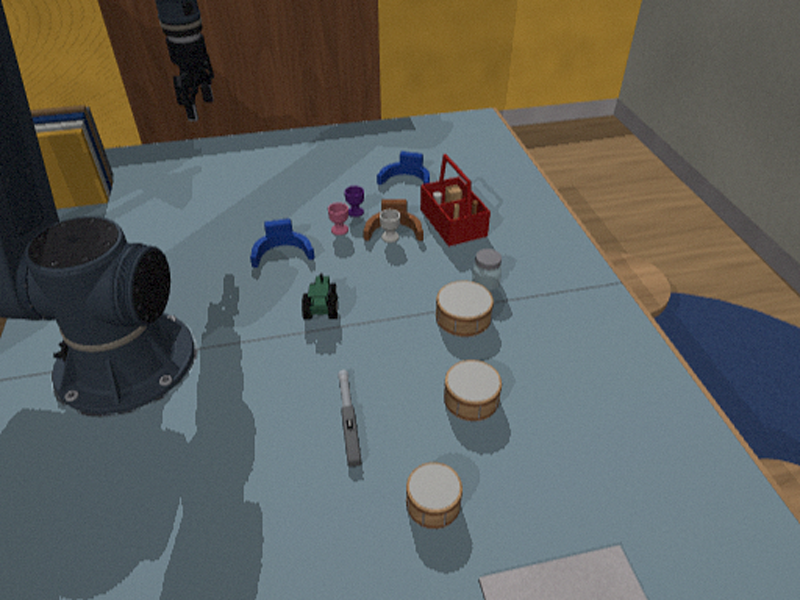

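```bash
python3 - <<'E'
import cv2
a=cv2.imread("pics/a.png");
# reuse scene picture, enlarge region of stand; px (512x384)->(800x600) factor 1.5625
from h import *
a=optics.get_image("scene")[120:240,240:400,::-1]
cv2.imwrite("pics/c.png",cv2.resize(a,(800,600),interpolation=cv2.INTER_CUBIC))
E
```

```text
(no output)
```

View pics/c.png

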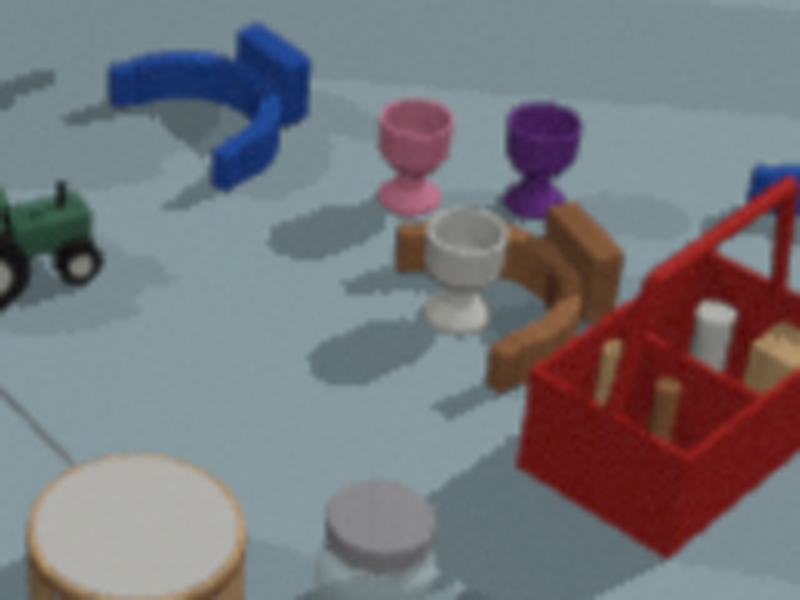

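Brown stand at scene px ~(333,184) is the wooden one (the two blue crescents at (275,147) and (400,172) are look-alikes). The white cup at (330,181) stands inside it. The pink cup at (321,159) and purple cup at (345,161) are look-alikes. The crop confirms both picks. drum_mid is at (187,259), the middle of three by size. Next I fit the poses by silhouette.

```bash
cat > fit.py <<'E'
from h import *
from scipy.optimize import minimize
def hull(n,P,m): cv2.fillConvexPoly(m,cv2.convexHull((w2px(n,P)*16).round().astype(np.int32)),1,shift=4)
def cyl(x,y,prof):
    a=np.linspace(0,2*np.pi,40,endpoint=False)
    return [np.vstack([np.c_[x+r*np.cos(a),y+r*np.sin(a),0*a+z] for r,z in seg]) for seg in prof]
CUP=[[(.020,0),(.018,.006)],[(.018,.006),(.006,.014)],[(.006,.012),(.006,.022)],[(.006,.022),(.0225,.038),(.0235,.062)]]
def drum(d): return [[(d/2,0),(d/2,.05)]]
def stand(x,y,yaw):
    out=[];A=np.linspace(-np.pi/2,np.pi/2,25)
    def pr(p,h): p=np.array(p);c,s=np.cos(yaw),np.sin(yaw);q=p@np.array([[c,s],[-s,c]])+[x,y];return np.vstack([np.c_[q,0*q[:,0]],np.c_[q,0*q[:,0]+h]])
    for a,b in zip(A[:-1],A[1:]): out.append(pr([[r*np.cos(t),r*np.sin(t)] for r in(.0505,.0645) for t in(a,b)],.03))
    out.append(pr([[.063,-.03],[.085,-.03],[.063,.03],[.085,.03]],.05))
    for s in(1,-1):
        k=.019*np.tan(.3); out.append(pr([[0,s*.0505],[0,s*.0645],[-.019,s*(.0505+k)],[-.019,s*(.0645+k)]],.03))
    return out
def fit(cams,masks,ign,gen,p0,step):
    def cost(p):
        c=0
        for n,M,I in zip(cams,masks,ign):
            m=np.zeros((384,512),np.uint8)
            for P in gen(*p): hull(n,P,m)
            m=cv2.GaussianBlur(m.astype(np.float32),(0,0),1);T=cv2.GaussianBlur(M.astype(np.float32),(0,0),1)
            c+=((m-T)**2)[~I].sum()/max(M.sum(),1)
        return c
    sim=np.vstack([p0]+[np.array(p0)+np.eye(len(p0))[i]*step[i] for i in range(len(p0))])
    r=minimize(cost,p0,method="Nelder-Mead",options=dict(initial_simplex=sim,xatol=1e-4,fatol=1e-5));return r.x,r.fun
def region(label,n,guess,z=.02):
    u,v=w2px(n,[[*guess,z]])[0]
    L=[d["region"] for d in nets.outline_of(label,n)]
    L=[m for m in L if m.any()]
    return min(L,key=lambda m:np.hypot(np.nonzero(m)[1].mean()-u,np.nonzero(m)[0].mean()-v)) if L else np.zeros((384,512),bool)
E
cat > m1.py <<'E'
from fit import *
C=["scene","side"]
for n in C: optics.get_image(n)
none=[np.zeros((384,512),bool)]*2
cm=[region("egg_cup",n,(.555,.265),.03) for n in C]
g=lambda x,y:cyl(x,y,CUP)
print("cup",[m.sum() for m in cm],fit(C,cm,none,g,(.555,.265),(.005,.005)))
for i,n in enumerate(C): print(n,fit([n],[cm[i]],[none[0]],g,(.555,.265),(.005,.005)))
sm=[region("stand",n,(.565,.265)) for n in C]
ig=[cv2.dilate(m.astype(np.uint8),np.ones((3,3))).astype(bool) for m in cm]
for yw in(.2,.8,1.4): print("stand",[m.sum() for m in sm],fit(C,sm,ig,stand,(.565,.265,yw),(.005,.005,.3)))
for l,d,q in(("drum_small",.082,(.484,-.407)),("drum_mid",.096,(.595,-.232)),("drum_large",.11,(.643,-.026))):
    dm=[region(l,n,q) for n in C];print(l,[m.sum() for m in dm],fit(C,dm,none,lambda x,y:cyl(x,y,drum(d)),q,(.005,.005)))
for l in("tractor","caddy","jar"):
    for n in C: 
        m=region(l,n,{"tractor":(.374,.065),"caddy":(.715,.29),"jar":(.72,.065)}[l]);v,u=np.nonzero(m);print(l,n,m.sum(),[px2w(n,u[i],v[i],0.0)[:2].round(3) for i in(u.argmin(),v.argmax(),u.argmax())] if len(u) else 0)
s=robot.observe();print(s["t"])
E
python3 m1.py
```

```text
cup [np.int64(324), np.int64(172)] (array([0.5571875, 0.264375 ]), np.float64(0.22621931209668256))
scene (array([0.55801628, 0.26407005]), np.float64(0.028940006538673683))
side (array([0.55830414, 0.26381409]), np.float64(0.1967592017595158))Traceback (most recent call last):
  File "m1.py", line 11, in <module>
    for yw in(.2,.8,1.4): print("stand",[m.sum() for m in sm],fit(C,sm,ig,stand,(.565,.265,yw),(.005,.005,.3)))
                                                              ~~~^^^^^^^^^^^^^^^^^^^^^^^^^^^^^^^^^^^^^^^^^^^^^
  File "fit.py", line 27, in fit
    r=minimize(cost,p0,method="Nelder-Mead",options=dict(initial_simplex=sim,xatol=1e-4,fatol=1e-5));return r.x,r.fun
    res = _minimize_neldermead(fun, x0, args, callback, bounds=bounds,
                               **options)
    fxc = func(xc)
    fx = function(np.copy(x), *(wrapper_args + args))
  File "fit.py", line 22, in cost
    for P in gen(*p): hull(n,P,m)
                      ~~~~^^^^^^^
  File "fit.py", line 3, in hull
    def hull(n,P,m): cv2.fillConvexPoly(m,cv2.convexHull((w2px(n,P)*16).round().astype(np.int32)),1,shift=4)
                                                          ~~~~^^^^^
  File "h.py", line 8, in w2px
    K,R,t=cam(n);q=(R@np.atleast_2d(P).T).T+t;q=q@K.T;return q[:,:2]/q[:,2:]
          ~~~^^^
  File "h.py", line 4, in cam
    p=optics.camera_params(n);R=cv2.Rodrigues(np.array(p["rvec"],float))[0];return np.array(p["K"],float),R,np.array(p["tvec"],float)
ValueError: time passes only in moves, steps and waits
```

```bash
python3 - <<'E'
s=open("h.py").read().replace("def cam(n):","C_={}\ndef cam(n):\n    if n not in C_: C_[n]=cam_(n)\n    return C_[n]\ndef cam_(n):")
open("h.py","w").write(s)
E
python3 m1.py
```

```text
cup [np.int64(334), np.int64(209)] (array([0.55724212, 0.26556903]), np.float64(0.07210229532877749))
scene (array([0.55818634, 0.26425735]), np.float64(0.01943332991914121))
side (array([0.55649689, 0.26431702]), np.float64(0.053449840636915))
stand [np.int64(552), np.int64(308)] (array([0.56688976, 0.26480188, 1.33806219]), np.float64(0.3776983343318607))
stand [np.int64(552), np.int64(308)] (array([0.56525764, 0.26004866, 1.37343348]), np.float64(0.3987477290165889))
stand [np.int64(552), np.int64(308)] (array([0.56602835, 0.26603896, 1.33285074]), np.float64(0.3746358480871722))
drum_small [np.int64(1131), np.int64(1202)] (array([ 0.4830777 , -0.40667433]), np.float64(0.07477017881988365))
drum_mid [np.int64(1464), np.int64(1223)] (array([ 0.59939055, -0.22683365]), np.float64(0.01908901105080612))
drum_large [np.int64(1612), np.int64(1074)] (array([ 0.64446459, -0.02741325]), np.float64(0.04006333384208091))
tractor scene 664 [array([0.299, 0.039]), array([0.394, 0.023]), array([0.381, 0.122])]
tractor side 487 [array([0.338, 0.1  ]), array([0.338, 0.038]), array([0.409, 0.094])]
caddy scene 2827 [array([0.673, 0.212]), array([0.77 , 0.216]), array([0.698, 0.449])]
caddy side 1426 [array([0.677, 0.448]), array([0.686, 0.205]), array([0.813, 0.317])]
jar scene 684 [array([0.672, 0.07 ]), array([0.744, 0.049]), array([0.685, 0.137])]
jar side 391 [array([0.706, 0.104]), array([0.718, 0.044]), array([0.783, 0.142])]
2.35
```

```bash
cat > go.py <<'E'
import sys
from h import *
from scipy.spatial.transform import Rotation as Ro
def go(x,y,z,ydeg=None):
    s=robot.observe();R=Ro.from_rotvec(s["tcp_rot"]);M=R.as_matrix()
    d=M.T@(np.array([x,y,z])-s["tcp_pos"]);h=np.degrees(np.arctan2(M[1,1],M[0,1]))
    tgt=h if ydeg is None else h+(ydeg-h+90)%180-90
    a=np.radians(tgt);yy=np.array([np.cos(a),np.sin(a),0]);zz=np.array([0,0,-1.]);T=np.c_[np.cross(yy,zz),yy,zz]
    r=np.degrees((R.inv()*Ro.from_matrix(T)).as_rotvec())
    print("t",s["t"],"pos",s["tcp_pos"].round(4),"yhead",h.round(1),"z",M[:,2].round(3),"q",np.round(s["joints"],2),"w",s["width"])
    print("shift mm",(d*1000).round(1),"norm",np.linalg.norm(d)*1000//1,"turn",r.round(1))
if __name__=="__main__": go(*map(float,sys.argv[1:]))
E
python3 go.py .5575 .265 .20 75
```

```text
t 2.35 pos [0.1819 0.4925 0.2313] yhead 69.7 z [-0. -0. -1.] q [ 1.22  0.24 -0.01  1.32  0.    1.57] w 0.08551858836944433
shift mm [-431.2  -83.2   31.3] norm 440.0 turn [-0.  -0.  -5.3]
```

move_arm --pt "-0.055 -0.01 0.004 0 0 -1 0.075" --pt "-0.11 -0.021 0.008 0 0 -2 0.075" --pt "-0.165 -0.032 0.012 0 0 -3 0.075" --pt "-0.22 -0.042 0.016 0 0 -4 0.075" --pt "-0.275 -0.053 0.02 0 0 -5.3 0.075" --grip_force 20

```text
t: 2.98
tcp_pos: [0.423, 0.3464, 0.2113]
tcp_rot: [0.408, 3.115, 0.001]
force: [-0.2, 1.3, -0.1]
width: 0.075
grip_force: 0.0
```

```bash
python3 go.py .5575 .265 .20 75
```

```text
t 2.975 pos [0.423  0.3464 0.2113] yhead 75.1 z [ 0.  0. -1.] q [ 0.69  0.28 -0.    1.28  0.    0.95] w 0.07497294272742218
shift mm [-150.9  -44.    11.3] norm 157.0 turn [0.  0.  0.1]
```

move_arm --pt "-0.05 -0.0145 0.004 0 0 0 0.068" --pt "-0.1 -0.029 0.008 0 0 0 0.068" --pt "-0.151 -0.044 0.011 0 0 0 0.068" --pt "-0.151 -0.044 0.011 0 0 0 0.068"

```text
t: 3.48
tcp_pos: [0.5586, 0.2637, 0.1992]
tcp_rot: [-0.415, -3.114, 0.001]
force: [-0.8, -0.1, -0.2]
width: 0.0677
grip_force: 0.0
```

```bash
cat > m2.py <<'E'
from fit import *
a=optics.get_image("wrist");cam("wrist");cv2.imwrite("pics/d.png",a[...,::-1])
g=lambda x,y:cyl(x,y,CUP)
cm=region("egg_cup","wrist",(.5575,.265),.05);N=np.zeros((384,512),bool)
print("cup",cm.sum(),fit(["wrist"],[cm],[N],g,(.5575,.265),(.005,.005)))
sm=region("stand","wrist",(.566,.265));ig=cv2.dilate(cm.astype(np.uint8),np.ones((5,5))).astype(bool)
r=fit(["wrist"],[sm],[ig],stand,(.566,.265,1.335),(.005,.005,.1));print("stand",sm.sum(),r)
b=a[...,::-1].copy();b[sm]=b[sm]//2+[0,100,0]
for P in stand(*r[0]): cv2.polylines(b,[cv2.convexHull(w2px("wrist",P).round().astype(np.int32))],True,(0,0,255),1)
cv2.imwrite("pics/d.png",b)
E
python3 m2.py; python3 go.py .5575 .265 .20 76
```

```text
cup 1730 (array([0.55605437, 0.26557225]), np.float64(0.012708541561413362))
stand 716 (array([0.58727516, 0.20153003, 2.03179813]), np.float64(4.06575157122905))
t 3.625 pos [0.5555 0.2661 0.2001] yhead 75.0 z [-0.001 -0.    -1.   ] q [0.45 0.41 0.15 1.32 0.   0.71] w 0.06811950546760265
shift mm [-2.3 -0.5  0.1] norm 2.0 turn [-0. -0. -1.]
```

View pics/d.png

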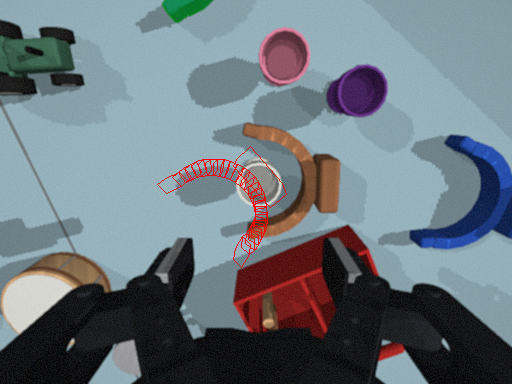

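The wrist picture shows the white cup at (260,183) inside the brown crescent, back block at (327,183). The net's stand mask was wrong, so I use a colour mask instead.

```bash
cat > m3.py <<'E'
from fit import *
def standfit(n,p0=(.566,.265,1.335),cup=(.556,.2656),rad=.13):
    a=optics.get_image(n);C_.pop(n,None);cam(n)
    h=cv2.cvtColor(a,cv2.COLOR_RGB2HSV);M=(h[...,0]>5)&(h[...,0]<18)&(h[...,1]>100)
    R=np.zeros((384,512),np.uint8);t=np.linspace(0,6.28,60);hull(n,np.c_[p0[0]+rad*np.cos(t),p0[1]+rad*np.sin(t),0*t+.02],R)
    I=~R.astype(bool)
    if cup:
        m=np.zeros((384,512),np.uint8)
        for P in cyl(*cup,CUP): hull(n,P,m)
        I|=cv2.dilate(m,np.ones((7,7))).astype(bool)
    k,l,st,_=cv2.connectedComponentsWithStats((M&~I).astype(np.uint8),connectivity=8)
    M=np.isin(l,[i for i in range(1,k) if st[i,4]>25])
    r=fit([n],[M],[I],stand,p0,(.004,.004,.06));print(n,M.sum(),r);return r
if __name__=="__main__":
    for n in("wrist","scene","side"): standfit(n,rad=.1)
    optics.get_image("wrist");C_.pop("wrist",None);cm=region("egg_cup","wrist",(.556,.2656),.05);N=np.zeros((384,512),bool)
    print("cup",cm.sum(),fit(["wrist"],[cm],[N],lambda x,y:cyl(x,y,CUP),(.556,.265),(.005,.005)))
E
python3 m3.py; python3 go.py .557 .265 .028 76
```

```text
wrist 3863 (array([0.56584472, 0.26541311, 1.34396226]), np.float64(0.11209474583842302))
scene 466 (array([0.56061319, 0.27298631, 1.3095828 ]), np.float64(0.19646317969064345))
side 186 (array([0.56588191, 0.26554663, 1.40053603]), np.float64(0.12112547761650495))
cup 1702 (array([0.55774578, 0.26453224]), np.float64(0.017598532061459175))
t 3.875 pos [0.5553 0.2667 0.2007] yhead 75.1 z [ 0.  0. -1.] q [0.45 0.41 0.15 1.32 0.   0.71] w 0.06758784205396363
shift mm [ -2.   -1.3 172.7] norm 172.0 turn [ 0.   0.  -0.9]
```

move_arm --pt "0 0 0.045 0 0 0 0.068" --pt "0 0 0.09 0 0 0 0.068" --pt "0 0 0.125 0 0 0 0.068" --pt "0 0 0.15 0 0 0 0.068" --pt "0 0 0.171 0 0 0 0.068"

```text
t: 4.5
tcp_pos: [0.5553, 0.2663, 0.0284]
tcp_rot: [-0.408, -3.115, 0.001]
force: [0.4, -0.0, -0.6]
width: 0.068
grip_force: 0.0
```

move_arm --pt "0 0 0 0 0 0 0.06" --pt "0 0 0 0 0 0 0.05" --pt "0 0 0 0 0 0 0.04" --pt "0 0 0 0 0 0 0.04" --pt "0 0 0 0 0 0 0.04"

```text
t: 5.12
tcp_pos: [0.5566, 0.2661, 0.0305]
tcp_rot: [0.409, 3.113, 0.001]
force: [-1.7, -2.6, 7.0]
width: 0.0465
grip_force: 20.6
```

Gripped at 46.5 mm, which matches the rim. Now lift.

move_arm --pt "0 0 -0.015 0 0 0 0.04" --pt "0 0 -0.04 0 0 0 0.04" --pt "0 0 -0.075 0 0 0 0.04" --pt "0 0 -0.11 0 0 0 0.04" --pt "0 0 -0.14 0 0 0 0.04"

```text
t: 5.75
tcp_pos: [0.5562, 0.2661, 0.1719]
tcp_rot: [0.409, 3.113, 0.002]
force: [0.5, 0.4, -0.4]
width: 0.0467
grip_force: 20.7
```

```bash
python3 go.py .36 .43 .17 75
```

```text
t 5.75 pos [0.5562 0.2661 0.1719] yhead 75.0 z [ 0.002  0.001 -1.   ] q [0.45 0.42 0.1  1.25 0.   0.71] w 0.04670338230468021
shift mm [231.9 107.6   1.7] norm 255.0 turn [0.1 0.1 0. ]
```

move_arm --pt "0.03 0.014 0 0 0 0 0.04" --pt "0.08 0.037 0 0 0 0 0.04" --pt "0.13 0.06 0 0 0 0 0.04" --pt "0.18 0.084 0 0 0 0 0.04" --pt "0.225 0.104 0 0 0 0 0.04"

```text
t: 6.38
tcp_pos: [0.3641, 0.4258, 0.1705]
tcp_rot: [0.409, 3.114, 0.002]
force: [0.1, 0.7, -0.2]
width: 0.0464
grip_force: 20.7
```

move_arm --pt "0.007 0.004 0 0 0 0 0.04" --pt "0.007 0.004 0.04 0 0 0 0.04" --pt "0.007 0.004 0.08 0 0 0 0.04" --pt "0.007 0.004 0.115 0 0 0 0.04" --pt "0.007 0.004 0.13 0 0 0 0.04"

```text
t: 7.0
tcp_pos: [0.3598, 0.4292, 0.0381]
tcp_rot: [-0.41, -3.114, 0.003]
force: [-0.0, -0.4, 0.1]
width: 0.0469
grip_force: 20.8
```

move_arm --pt "0 0 0.004 0 0 0 0.04" --pt "0 0 0.008 0 0 0 0.04" --pt "0 0 0.0095 0 0 0 0.04" --pt "0 0 0.0095 0 0 0 0.04"

```text
t: 7.5
tcp_pos: [0.3602, 0.4306, 0.0306]
tcp_rot: [0.409, 3.114, 0.002]
force: [-0.6, 0.6, 1.5]
width: 0.0461
grip_force: 20.8
```

move_arm --pt "0 0 0 0 0 0 0.05" --pt "0 0 0 0 0 0 0.06" --pt "0 0 0 0 0 0 0.07" --pt "0 0 -0.02 0 0 0 0.07" --pt "0 0 -0.06 0 0 0 0.07"

```text
t: 8.12
tcp_pos: [0.3589, 0.4292, 0.089]
tcp_rot: [-0.409, -3.113, 0.005]
force: [0.3, 0.6, -0.2]
width: 0.0701
grip_force: 0.0
```

move_arm --pt "0 0 -0.05 0 0 0 0.06" --pt "0 0 -0.1 0 0 0 0.06" --pt "0 0 -0.1 0 0 0 0.06"

```text
t: 8.5
tcp_pos: [0.3611, 0.4318, 0.1938]
tcp_rot: [0.409, 3.111, 0.009]
force: [0.0, 0.7, -0.7]
width: 0.0601
grip_force: 0.0
```

```bash
python3 - <<'E'
from m3 import *
for n in("scene","side"):
    standfit(n,cup=None,rad=.1)
    print([(np.round(d["at"],3).tolist(),round(d["confidence"],2)) for d in nets.landmark_of("egg_cup",n)])
    dm=region("drum_mid",n,(.599,-.227));print(n,dm.sum(),fit([n],[dm],[np.zeros((384,512),bool)],lambda x,y:cyl(x,y,drum(.096)),(.598,-.229),(.005,.005)))
E
python3 go.py .628 -.272 .19 33
```

```text
scene 701 (array([0.56495851, 0.26636276, 1.36388332]), np.float64(0.150267520746729))
[([0.45, 0.318, -0.0], 0.59), ([0.361, 0.431, -0.004], 0.53), ([0.497, 0.379, -0.0], 0.53)]
scene 1476 (array([ 0.59941848, -0.22809328]), np.float64(0.01083122682442187))
side 416 (array([0.56623317, 0.26599083, 1.37898444]), np.float64(0.0737712704218351))
[([0.363, 0.431, -0.0], 0.7), ([0.45, 0.313, 0.001], 0.68), ([0.498, 0.381, 0.002], 0.6)]
side 1198 (array([ 0.59860722, -0.22909281]), np.float64(0.011289206490492781))
t 8.8 pos [0.3593 0.4296 0.1884] yhead 75.0 z [-0.002 -0.002 -1.   ] q [ 0.87  0.32 -0.01  1.24 -0.    1.14] w 0.06029196863507466
shift mm [-440.9 -608.4   -0.7] norm 751.0 turn [-0.2 -0.  42. ]
```

move_arm --pt "-0.03 -0.042 0 0 0 3 0.06" --pt "-0.065 -0.09 0 0 0 8 0.06" --pt "-0.1 -0.138 0 0 0 14 0.06" --pt "-0.135 -0.186 0 0 0 20 0.06" --pt "-0.17 -0.235 0 0 0 25 0.06"

```text
t: 9.43
tcp_pos: [0.4634, 0.1574, 0.189]
tcp_rot: [-1.078, -2.95, 0.001]
force: [0.6, -0.1, 0.8]
width: 0.0599
grip_force: 0.0
```

```bash
python3 go.py .635 -.282 .19 34
```

```text
t 9.425 pos [0.4634 0.1574 0.189 ] yhead 49.9 z [-0.001 -0.    -1.   ] q [ 0.33  0.2  -0.18  1.2  -0.    1.03] w 0.05988374147745181
shift mm [-414.4 -225.3   -1. ] norm 471.0 turn [-0.1 -0.  15.9]
```

move_arm --pt "-0.05 -0.027 0 0 0 3 0.06" --pt "-0.1 -0.054 0 0 0 7 0.06" --pt "-0.15 -0.082 0 0 0 11 0.06" --pt "-0.2 -0.109 0 0 0 14 0.06" --pt "-0.25 -0.136 0 0 0 16 0.06"

```text
t: 10.05
tcp_pos: [0.5676, -0.1074, 0.1888]
tcp_rot: [-1.476, -2.772, 0.001]
force: [0.5, 0.1, 0.9]
width: 0.06
grip_force: 0.0
```

```bash
python3 go.py .635 -.282 .19 34
```

```text
t 10.05 pos [ 0.5676 -0.1074  0.1888] yhead 33.9 z [-0.001  0.    -1.   ] q [-0.19  0.35  0.03  1.26  0.    0.79] w 0.06000500521042612
shift mm [-182.5  -41.5   -1.3] norm 187.0 turn [-0.1 -0.1 -0.1]
```

move_arm --pt "-0.055 -0.012 0 0 0 0 0.06" --pt "-0.11 -0.025 0 0 0 0 0.06" --pt "-0.16 -0.037 0 0 0 0 0.06" --pt "-0.183 -0.042 0 0 0 0 0.06" --pt "-0.183 -0.042 0.03 0 0 0 0.06"

```text
t: 10.68
tcp_pos: [0.6363, -0.2833, 0.1595]
tcp_rot: [1.476, 2.77, -0.0]
force: [0.4, 0.3, -1.3]
width: 0.0598
grip_force: 0.0
```

```bash
python3 go.py .635 -.282 .01 34
```

```text
t 10.675 pos [ 0.6363 -0.2833  0.1595] yhead 33.9 z [ 0.002 -0.001 -1.   ] q [-0.42  0.56  0.31  1.32 -0.    0.56] w 0.059831270215506695
shift mm [  2.1  -0.5 149.5] norm 149.0 turn [ 0.1  0.1 -0.1]
```

move_arm --pt "0 0 0.04 0 0 0 0.06" --pt "0 0 0.08 0 0 0 0.06" --pt "0 0 0.12 0 0 0 0.06" --pt "0 0 0.14 0 0 0 0.06" --pt "0 0 0.148 0 0 0 0.06"

```text
t: 11.3
tcp_pos: [0.6337, -0.2801, 0.0092]
tcp_rot: [-1.472, -2.771, 0.001]
force: [-0.1, 0.3, -0.3]
width: 0.0596
grip_force: 0.0
```

```bash
python3 go.py .5223 -.1145 .01 34
```

```text
t 11.3 pos [ 0.6337 -0.2801  0.0092] yhead 34.0 z [-0.004  0.002 -1.   ] q [-0.42  0.65  0.08  1.   -0.    0.56] w 0.059617837233679964
shift mm [ 1.996e+02  3.000e-01 -1.000e-01] norm 199.0 turn [-0.1 -0.2  0. ]
```

move_arm --pt "0.008 0 0 0 0 0 0.06" --pt "0.014 0 0 0 0 0 0.06" --pt "0.02 0 0 0 0 0 0.06" --pt "0.03 0 0 0 0 0 0.06" --pt "0.042 0 0 0 0 0 0.06"

```text
t: 11.92
tcp_pos: [0.612, -0.2459, 0.0127]
tcp_rot: [1.473, 2.772, -0.0]
force: [1.7, -1.5, 2.9]
width: 0.0598
grip_force: 1.8
```

```bash
cat > dm.py <<'E'
from fit import *
def dmid(q,cams=("scene","side")):
    for n in cams:
        optics.get_image(n);C_.pop(n,None);cam(n)
        N=np.zeros((384,512),bool);dm=region("drum_mid",n,q);print(n,dm.sum(),fit([n],[dm],[N],lambda x,y:cyl(x,y,drum(.096)),q,(.005,.005)))
if __name__=="__main__":
    import sys;dmid((float(sys.argv[1]),float(sys.argv[2])))
    print(robot.observe()["tcp_pos"])
E
python3 dm.py .584 -.205
```

```text
scene 584 (array([ 0.58552708, -0.20515728]), np.float64(1.3285973953874144))
side 575 (array([ 0.58177588, -0.20524902]), np.float64(0.9244138502038044))
[ 0.61116631 -0.24537345  0.01185372]
```

move_arm --pt "0.01 0 0 0 0 0 0.06" --pt "0.024 0 0 0 0 0 0.06" --pt "0.04 0 0 0 0 0 0.06" --pt "0.056 0 0 0 0 0 0.06" --pt "0.072 0 0 0 0 0 0.06"

```text
t: 12.75
tcp_pos: [0.5703, -0.185, 0.0118]
tcp_rot: [-1.474, -2.774, 0.0]
force: [0.4, -1.6, -0.4]
width: 0.0597
grip_force: 0.6
```

move_arm --pt "0.016 0 0 0 0 0 0.06" --pt "0.032 0 0 0 0 0 0.06" --pt "0.048 0 0 0 0 0 0.06" --pt "0.064 0 0 0 0 0 0.06" --pt "0.074 0 0 0 0 0 0.06"

```text
t: 13.38
tcp_pos: [0.5293, -0.1241, 0.0119]
tcp_rot: [-1.474, -2.775, 0.0]
force: [0.5, -0.9, -0.0]
width: 0.0602
grip_force: 0.4
```

```bash
python3 go.py .5223 -.1145 .01 34; python3 dm.py .497 -.085
```

```text
t 13.375 pos [ 0.5293 -0.1241  0.0119] yhead 34.1 z [-0. -0. -1.] q [-0.23  0.43 -0.33  0.8  -0.    0.75] w 0.06024607187617751
shift mm [11.9 -0.4  1.9] norm 12.0 turn [-0.   0.   0.1]
scene 520 (array([ 0.50741916, -0.08514191]), np.float64(1.122226773775541))
side 526 (array([ 0.50067752, -0.08501244]), np.float64(0.8592807784279943))
[ 0.53009499 -0.12487631  0.01196146]
```

move_arm --pt "0.007 0 0 0 0 0 0.06" --pt "0.012 0 0 0 0 0 0.06" --pt "0.012 0 0 0 0 0 0.06" --pt "-0.01 0 0 0 0 0 0.06" --pt "-0.05 0 0 0 0 0 0.06"

```text
t: 14.2
tcp_pos: [0.5575, -0.166, 0.0118]
tcp_rot: [-1.471, -2.774, -0.0]
force: [1.4, -0.4, -0.5]
width: 0.0598
grip_force: 0.0
```

move_arm --pt "0 0 -0.04 0 0 0 0.06" --pt "0 0 -0.09 0 0 -10 0.06" --pt "0 0 -0.14 0 0 -20 0.06" --pt "0 0 -0.14 0 0 -30 0.06" --pt "0 0 -0.14 0 0 -40 0.06"

```text
t: 14.82
tcp_pos: [0.558, -0.1664, 0.1525]
tcp_rot: [0.427, 3.112, -0.0]
force: [-0.4, -0.3, -0.4]
width: 0.06
grip_force: 0.0
```

```bash
python3 dm.py .495 -.074; python3 go.py .481 -.141 .15 -12
```

```text
scene 1085 (array([ 0.49640854, -0.07394537]), np.float64(0.025237312844272032))
side 978 (array([ 0.49492462, -0.07403845]), np.float64(0.015967106770396478))
[ 0.55765975 -0.16629279  0.15157167]
t 15.025 pos [ 0.5577 -0.1663  0.1516] yhead 73.8 z [-0.001  0.    -1.   ] q [-0.29  0.37 -0.03  1.17 -0.   -0.01] w 0.059720865115112556
shift mm [80.7  2.9  1.6] norm 80.0 turn [-0.  -0.  85.8]
```

move_arm --pt "0.02 0.001 0 0 0 10 0.06" --pt "0.04 0.001 0 0 0 20 0.06" --pt "0.06 0.002 0 0 0 30 0.06" --pt "0.08 0.003 0 0 0 40 0.06" --pt "0.08 0.003 0 0 0 50 0.06"

```text
t: 15.65
tcp_pos: [0.4803, -0.141, 0.1518]
tcp_rot: [-1.723, -2.626, 0.001]
force: [0.2, -0.7, -0.1]
width: 0.0599
grip_force: 0.0
```

move_arm --pt "0 0 0 0 0 10 0.06" --pt "0 0 0 0 0 20 0.06" --pt "0 0 0 0 0 30 0.06" --pt "0 0 0 0 0 36 0.06" --pt "0 0 0 0 0 36 0.06"

```text
t: 16.27
tcp_pos: [0.4816, -0.1414, 0.1516]
tcp_rot: [-2.443, -1.975, 0.0]
force: [-0.3, 0.6, 0.2]
width: 0.06
grip_force: 0.0
```

```bash
python3 go.py .4817 -.1406 .010 -11.7
```

```text
t 16.275 pos [ 0.4816 -0.1414  0.1516] yhead -12.1 z [-0.  0. -1.] q [-0.29  0.24 -0.22  1.11 -0.    1.5 ] w 0.06002592089490632
shift mm [  0.8  -0.  141.6] norm 141.0 turn [-0.   0.  -0.4]
```

move_arm --pt "0 0 0.04 0 0 -0.4 0.06" --pt "0 0 0.08 0 0 -0.4 0.06" --pt "0 0 0.115 0 0 -0.4 0.06" --pt "0 0 0.132 0 0 -0.4 0.06" --pt "0 0 0.141 0 0 -0.4 0.06"

```text
t: 16.9
tcp_pos: [0.4812, -0.1413, 0.0098]
tcp_rot: [-2.433, -1.986, 0.001]
force: [-0.4, 0.2, 1.1]
width: 0.0602
grip_force: 0.0
```

move_arm --pt "0.01 0 0 0 0 0 0.06" --pt "0.017 0 0 0 0 0 0.06" --pt "0.024 0 0 0 0 0 0.06" --pt "0.036 0 0 0 0 0 0.06" --pt "0.05 0 0 0 0 0 0.06"

```text
t: 17.52
tcp_pos: [0.4923, -0.092, 0.0113]
tcp_rot: [2.433, 1.985, 0.0]
force: [0.0, -3.9, 4.3]
width: 0.0599
grip_force: 2.2
```

move_arm --pt "0.016 0 0 0 0 0 0.06" --pt "0.032 0 0 0 0 0 0.06" --pt "0.048 0 0 0 0 0 0.06" --pt "0.064 0 0 0 0 0 0.06" --pt "0.08 0 0 0 0 0 0.06"

```text
t: 18.15
tcp_pos: [0.508, -0.0132, 0.011]
tcp_rot: [2.433, 1.986, -0.001]
force: [-2.0, -5.3, 6.9]
width: 0.0602
grip_force: 3.4
```

move_arm --pt "0.016 0 0 0 0 0 0.06" --pt "0.032 0 0 0 0 0 0.06" --pt "0.048 0 0 0 0 0 0.06" --pt "0.064 0 0 0 0 0 0.06" --pt "0.075 0 0 0 0 0 0.06"

```text
t: 18.77
tcp_pos: [0.5227, 0.0605, 0.0108]
tcp_rot: [2.433, 1.987, -0.001]
force: [-0.7, -6.4, 5.3]
width: 0.0599
grip_force: 3.7
```

```bash
python3 go.py .5567 .2207 .010 -11.7; python3 dm.py .532 .113
```

```text
t 18.775 pos [0.5227 0.0605 0.0108] yhead -11.5 z [-0.    -0.001 -1.   ] q [ 0.12  0.41 -0.38  0.78 -0.    1.89] w 0.05988776365423901
shift mm [163.7   1.2   0.7] norm 163.0 turn [-0.   0.   0.2]
scene 631 (array([0.53230487, 0.10861508]), np.float64(0.5458856694482963))
side 272 (array([0.53342433, 0.10852254]), np.float64(1.7095455842859604))
[0.5224364  0.0603811  0.01045547]
```

move_arm --pt "0.012 0 0 0 0 0 0.06" --pt "0.026 0 0 0 0 0 0.06" --pt "0.042 0 0 0 0 0 0.06" --pt "0.058 0 0 0 0 0 0.06" --pt "0.074 0 0 0 0 0 0.06"

```text
t: 19.6
tcp_pos: [0.538, 0.1332, 0.0107]
tcp_rot: [2.434, 1.987, -0.0]
force: [0.5, 0.3, -1.3]
width: 0.0597
grip_force: 0.4
```

move_arm --pt "0.012 0 0 0 0 0 0.06" --pt "0.022 0 0 0 0 0 0.06" --pt "0.031 0 0 0 0 0 0.06" --pt "0.031 0 0 0 0 0 0.06"

```text
t: 20.1
tcp_pos: [0.5442, 0.1628, 0.0108]
tcp_rot: [-2.433, -1.987, -0.001]
force: [-0.0, -0.2, 0.2]
width: 0.0598
grip_force: 0.0
```

```bash
python3 go.py .5567 .2207 .010 -11.7; python3 - <<'E'
from m3 import *
a=optics.get_image("wrist");cv2.imwrite("pics/e.png",a[...,::-1])
r=standfit("wrist",(.566,.2655,1.36),None,.1)
print(w2px("wrist",[[.5665,.2683,.05]]))
E
```

```text
t 20.1 pos [0.5442 0.1628 0.0108] yhead -11.5 z [ 0.  0. -1.] q [ 0.29  0.47 -0.27  0.83  0.    2.06] w 0.059791864884165456
shift mm [59.2  0.7  0.8] norm 59.0 turn [ 0.  -0.   0.2]
wrist 12511 (array([0.56653168, 0.26884127, 1.33763652]), np.float64(0.3547104329440093))
[[259.21356698  -9.60883176]]
```

View pics/e.png

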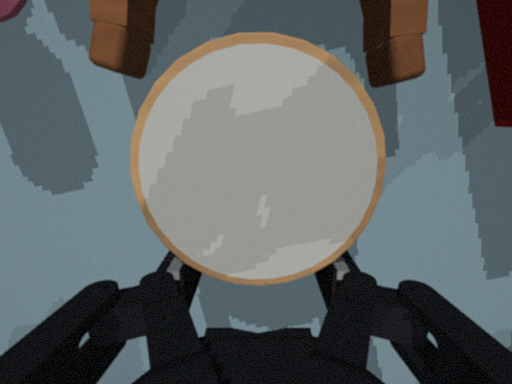

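The drum (centre (258,158)) is centred between the stand's lips (inner tips near (147,75) and (369,85)). I continue slowly.

move_arm --pt "0.008 0 0 0 0 0 0.06" --pt "0.016 0 0 0 0 0 0.06" --pt "0.024 0 0 0 0 0 0.06" --pt "0.032 0 0 0 0 0 0.06" --pt "0.04 0 0 0 0 0 0.06"

```text
t: 20.82
tcp_pos: [0.5521, 0.202, 0.0108]
tcp_rot: [2.434, 1.986, -0.0]
force: [-0.1, -1.3, 0.2]
width: 0.0601
grip_force: 0.6
```

move_arm --pt "0.005 0 0 0 0 0 0.06" --pt "0.009 0 0 0 0 0 0.06" --pt "0.013 0 0 0 0 0 0.06" --pt "0.016 0 0 0 0 0 0.06"

```text
t: 21.32
tcp_pos: [0.5552, 0.2172, 0.0108]
tcp_rot: [2.434, 1.986, -0.0]
force: [0.4, -1.4, 0.5]
width: 0.0597
grip_force: 0.6
```

```bash
python3 go.py .5567 .2207 .010 -11.7; python3 -c "
from h import *
print(robot.observe()['force'])"
```

```text
t 21.325 pos [0.5552 0.2172 0.0108] yhead -11.6 z [-0. -0. -1.] q [ 0.37  0.51 -0.2   0.86 -0.    2.15] w 0.05974213082156599
shift mm [3.7 0.7 0.8] norm 3.0 turn [-0.   0.   0.1]
[ 0.41564503 -1.44422452  0.48299298]
```

Creep until the back of the curve pushes back.

move_arm --pt "0.001 0 0 0 0 0 0.06" --pt "0.002 0 0 0 0 0 0.06" --pt "0.003 0 0 0 0 0 0.06"

```text
t: 21.7
tcp_pos: [0.5558, 0.2199, 0.0108]
tcp_rot: [2.434, 1.986, -0.0]
force: [-0.6, -3.7, 1.4]
width: 0.0598
grip_force: 1.6
```

move_arm --pt "0.001 0 0 0 0 0 0.06" --pt "0.002 0 0 0 0 0 0.06"

```text
t: 21.95
tcp_pos: [0.5557, 0.2201, 0.0107]
tcp_rot: [2.433, 1.983, -0.005]
force: [-1.3, -13.8, 3.2]
width: 0.0598
grip_force: 5.3
```

The force rose to 14 N with no further motion, so the drum is seated. Back off, rise and check.

move_arm --pt "-0.005 0 0 0 0 0 0.06" --pt "-0.02 0 0 0 0 0 0.06" --pt "-0.05 0 0 0 0 0 0.06" --pt "-0.05 0 -0.06 0 0 0 0.06" --pt "-0.05 0 -0.12 0 0 0 0.06"

```text
t: 22.58
tcp_pos: [0.5454, 0.1718, 0.1318]
tcp_rot: [-2.434, -1.985, 0.002]
force: [1.1, -0.5, -0.2]
width: 0.0602
grip_force: 0.0
```

move_arm --pt "-0.03 0 -0.04 0 0 0 0.06" --pt "-0.06 0 -0.08 0 0 0 0.06" --pt "-0.06 0 -0.08 0 0 0 0.06"

```text
t: 22.95
tcp_pos: [0.5352, 0.1125, 0.2142]
tcp_rot: [2.434, 1.982, 0.008]
force: [-0.6, 0.9, -0.7]
width: 0.06
grip_force: 0.0
```

```bash
python3 - <<'E'
from m3 import *
from dm import dmid
q=(.5665,.268)
dmid(q,("wrist","scene","side"))
a=optics.get_image("wrist")[...,::-1];b=optics.get_image("scene")[...,::-1]
cv2.imwrite("pics/f.png",np.hstack([cv2.resize(a,(400,300)),cv2.resize(b,(400,300))]))
for n in("scene","side"):
  print([(np.round(d["at"],3).tolist(),round(d["confidence"],2)) for d in nets.landmark_of("egg_cup",n)])
E
```

```text
wrist 6538 (array([0.5647602 , 0.26864831]), np.float64(0.009019495770631488))
scene 809 (array([0.56236216, 0.26829835]), np.float64(0.13004455755019217))
side 597 (array([0.56527625, 0.26747662]), np.float64(0.03530947047861377))
[([0.361, 0.429, 0.001], 0.79), ([0.451, 0.316, -0.003], 0.66)]
[([0.449, 0.317, 0.0], 0.73), ([0.494, 0.385, -0.001], 0.57), ([0.364, 0.43, -0.001], 0.49), ([0.377, 0.065, -0.004], 0.23)]
```

View pics/f.png

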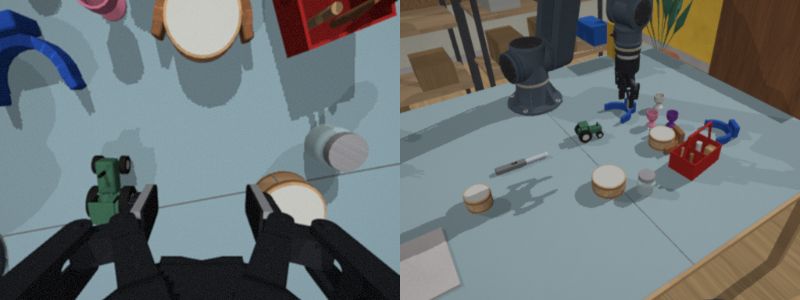

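The drum measures (0.565, 0.2685), about 1.5 mm from the estimated seat. It sits inside the crescent, cup upright at (0.361, 0.430), nothing else disturbed, arm clear. I hand the job in.

```bash
python3 -c "
from h import *
print(workorder.sign_off())"
```

```text
the job is handed in; nothing more can be done
None
```

The egg cup stands upright on the table about 0.26 m from the stand, the 96 mm drum rests against the back of the curve about 1.5 mm from the estimated seat, nothing else looked disturbed in the last pictures, and the job is handed in (the hand-in gave no verdict).

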